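# Set the length stop on the cutting rail

### The arm

A 6-joint arm with a two-finger parallel gripper is mounted at the origin on the work surface. World frame = base frame: x ahead of the robot, y to its left, z up, the work surface at z = 0. Lengths are in m, angles in rad, forces in N, time in s.
With the tool pointing down it reaches from about 0.275 to 0.875 m from the base axis. Payload 12.5 kg.
Tool frame: the origin (TCP) lies at the very end of the fingers, on their centre line; the grasp point (between the pads) lies 19 mm behind it; z points along the fingers, y is the line along which they close (so a half turn about z gives the same grasp; the last joint's range is limited). The gripper opens to 85 mm and grips with 20 to 120 N. Pads are 22 mm wide; open, the fingers measure 114 mm over their backs; the gripper's body (76 mm by 85 mm) begins 54 mm behind the grasp point. The pads swing forward as they close: fully open they stand 13 mm farther back than shut.
Start: joints at [1.254, 0.351, 1.652, -0, 1.139, -0.085], TCP at [0.126, 0.535, 0.231] pointing down, gripper open.
Joint ranges: [-2.75, 2.75], [-0.79, 2.1], [0.01, 2.65], [-1.57, 4.71], [0.07, 3.14], [-2.87, 2.87]. Speed limits (rad/s): [2.22, 2.22, 2.79, 3.14, 3.14, 3.14].

### API

Orientations are given as a 3x3 rotation matrix whose columns are the frame's x, y, z axes.
In Python, from bench import manip gives the robot as it stands. Calls block until the motion is done:
- manip.move_ptp(position, orientation): joint-space move of the TCP to a pose.
- manip.move_l(position, attitude=None, max_speed=0.15): straight line of the TCP; attitude=None keeps the orientation; max_speed is the mean speed in m/s.
- manip.move_j(angles): joint-space move.
- manip.set_gripper(opening, effort=None): opening from 0.0 (shut) to 1.0 (fully open); effort is the grip in N (None keeps the last); returns when the fingers have stopped.
- manip.dwell(seconds).
- manip.inverse_kinematics(position, orientation): joint angles nearest the present ones, or None.
- manip.grab_frame(name): name is "scene" or "side" or "wrist"; returns (picture, depth): 480x640x3 uint8, red, green, blue; 480x640 float32, m along the optical axis (not along the pixel's ray), 0 where there is no reading.
- manip.get_calibration(name): a dict with "camera_matrix" (3x3 intrinsics, pixels), "R" (3x3) and "t" (3): a world point X has camera coordinates R X + t. Camera axes: x right, y down, z forward; pixel columns grow to the right and rows downward; lengths in m; the calibration is good to about 2 mm. The wrist camera is an equidistant fisheye: a pixel r from the principal point sees the ray r / f radians off the axis. A picture is of the moment at which its call begins: read the wrist's pose just before it. get_calibration takes no time and is no camera call; for the wrist camera it gives the pose at the moment of the call.
A pose or a line that the arm cannot do raises manip.Unreachable and nothing moves.
- manip.sign_off(): hands the job in; it is judged then, once.
Trained networks look in the newest picture that a camera, given by its name, has taken for a name from the list of things; names that differ only in an ending like _2 or _b are one class to them, and where a whole thing is asked for, a point or a joint stands for the part that bears it (a point fixed in the world has none). Each returns a list of dicts, best first, with "confidence" (0 to 1); they miss things now and then, are a little off and sometimes report something else, mostly with a low value. They report only what shows in the picture. A call takes as long as a camera call.
- manip.look_for(camera, name): "at" ([x, y, z] in m, in world coordinates, good to about 4 mm: the middle of the surface that is visible of it).
Readings, each from a call of its own:
- manip.current_time(): time.
- manip.current_qpos(): joint angles.
- manip.current_joint_vel(): joint speeds.
- manip.current_joint_torque(): joint torques, N m.
- manip.current_ee_pos(): TCP position.
- manip.current_tcp_rot(): TCP orientation.
- manip.current_force(): force on the tool from outside, world axes, zero at the start.
- manip.current_ft_torque(): the same for the moment, N m.
- manip.current_grip_width(): opening from 0.0 (shut) to 1.0 (fully open).
- manip.current_grip_force(): force on a finger pad.
Only numpy, scipy, OpenCV 4.12 (cv2) and the standard library are available. Lean on these libraries where they do the work, as an engineer would, in place of code of your own. Each camera call takes 0.05 s, during which the arm holds its last target. There are 200 camera calls.

### The job

Set the length stop: press down the spring plate in the middle of the sliding carriage to free its brake, keep it pressed and push the carriage along the rail until it rests against the stop block that carries the flat pointer over the scale, then let the plate come up and move clear. Only touch, press and push with the fingertips: do not force the carriage while its brake is on, and do not disturb the loose things around it.

Things in the scene. Friction and masses are not known exactly. Their poses are not given: they have to be found in the camera images.
- rail: plywood board 210 mm (x) by 480 mm (y), 18 mm thick, fixed to the bench, carrying an aluminium rail 40 mm wide and 460 mm long along the board's y axis, its top 43 mm above the bench; a white scale strip lies on the robot's side of the rail. Origin on the bench under the middle of the rail; y runs along the rail, x away from the robot across it, z up. Everything on the board turns with it
- carriage (a joint): position in m of the dark steel carriage along the rail, growing towards the rail's +y; 0 at mid-rail. Held by its brake (about 17 N) until the plate in its middle is pressed 1 mm or more; then it slides with about 1 to 2 N. It should not be moved with the plate up
- carriage_mid (a point): middle of the carriage, 52 mm above the bench, level with the floor of its pocket. The carriage is 90 mm long (along the rail) and 60 mm wide (across); at either end of its length stands a cheek 14 mm thick and 60 mm wide whose top is 24 mm above this point (76 mm above the bench); between the cheeks is a pocket 62 mm long, open to both sides, filled by the grey ribbed spring plate
- brake_top (a point): middle of the top of the grey spring plate in the carriage's pocket, 64.5 mm above the bench when up, 11.5 mm below the cheek tops. The plate is 56 mm along the rail by 46 mm across. It goes straight down and stays level; a fingertip resting on it can also push against a cheek
- brake (a joint): how far the spring plate is pressed down, in m: about 0 up (brake on), 0.006 fully down. Needs about 12 N to start and 14 N fully down; press it 3 to 5 mm. It springs back when let go and the brake grips again
- marked_stop_mid (a point): middle (57 mm above the bench) of the marked stop: aluminium block fixed on the rail, 56 mm across, 20 mm along the rail, top at 70 mm, screw head to 78 mm, with a flat dark steel pointer, 24 mm wide, that sticks out 56 mm over the scale towards the robot. It may be at either end. The carriage rests against it when their middles are 55 mm apart
- plain_stop_mid (a point): middle of the other stop at the rail's opposite end: the same block and screw head, without the pointer arm
- foam_strip: loose cream foam strip 45 x 140 x 30 mm lying on the board behind the rail; bystander, origin at the centre of its underside
- wood_offcut: loose wood offcut 40 x 70 x 22 mm lying on the board behind the rail; bystander, origin at the centre of its underside
- foam_block: loose foam block 90 x 60 x 50 mm on the bench beyond the board; bystander, origin at the centre of its underside
- foam_slab: loose foam slab 100 x 160 x 20 mm on the bench beyond the board; bystander, origin at the centre of its underside
- glue: upright glue bottle, 52 mm diameter, 130 mm high, on the bench to the left; bystander, origin at the centre of its underside
- driver: screwdriver 200 mm long lying on the bench to the right; bystander, origin below its middle on the bench
- square: try square lying on the bench at the left, wooden stock 120 x 20 x 18 mm, steel blade 160 mm; bystander, origin at the centre of the stock's underside

How it is judged:
On the way, in this order (a step that is already met when the one before it is completed fails the run):
1. the spring plate is pressed down with the carriage still where it stood (value of joint brake above 0.002 m and distance of carriage_mid from where it was at the start of the episode below 0.015 m), for 0.1 s.
2. the carriage reaches the marked stop with the plate still pressed (horizontal distance between carriage_mid and marked_stop_mid below 0.059 m and value of joint brake above 0.001 m), for 0.1 s.
At the end, for the whole second after the job is handed in: The carriage rests within 4 mm of touching the marked stop, at rest, with its spring plate up again (pressed less than 1 mm) (horizontal distance between carriage_mid and marked_stop_mid below 0.059 m and value of joint brake below 0.001 m and velocity of joint carriage between -0.005 and 0.005 m/s).
It fails at once if the carriage slides while its brake plate is not pressed down (forced against the brake) (value of joint brake below 0.001 m and (velocity of joint carriage above 0.02 m/s or velocity of joint carriage below -0.02 m/s)).
It fails at once if a bystander is moved more than 25 mm, lifted or carried (distance of any of foam_strip, wood_offcut, foam_block, foam_slab, glue, driver, square from where it was at the start of the episode above 0.025 m).
It fails at once if the glue bottle is tipped over (angle between glue's own z axis and vertical above 0.35 rad).
It also fails if it takes over 38 s, if anything falls off the work surface, if the arm or the gripper's body presses on something with over 40 N, if the wrist force passes 120 N, or if a joint passes its speed limit or range.

## Working session

There is one attempt and no reset: what is moved stays moved. The work goes in short steps, each a Python script; the robot and the scene stay as the last script left them, time stands still between calls to the robot, and variables do not carry over. Pictures are saved under pics/ and viewed, at most 10 in all, crops included, and the job is handed in when it is done.

```bash
mkdir -p pics
python3 - <<'E'
from bench import manip as m
import cv2,numpy as np
ims=[]
for c in ["scene","side"]:
    p,d=m.grab_frame(c); ims.append(p)
    cv2.imwrite(f"pics/{c}0.png",p[:,:,::-1]); np.save(f"pics/{c}0d.npy",d)
    for n in ["carriage_mid","brake_top","marked_stop_mid","plain_stop_mid","rail","foam_strip","wood_offcut","glue"]:
        print(c,n,[(np.round(r["at"],3).tolist(),round(r["confidence"],2)) for r in m.look_for(c,n)[:3]])
print(m.current_time(),m.current_tcp_rot().round(3) if hasattr(m.current_tcp_rot(),'round') else m.current_tcp_rot())
E
```

```text
scene carriage_mid [([0.554, 0.006, 0.063], 0.74), ([0.764, -0.151, 0.021], 0.74)]
scene brake_top []
scene marked_stop_mid [([0.536, 0.184, 0.055], 0.95)]
scene plain_stop_mid [([0.548, -0.162, 0.068], 0.95)]
scene rail [([0.576, -0.058, 0.021], 0.68), ([0.643, 0.104, 0.043], 0.23)]
scene foam_strip [([0.642, 0.104, 0.045], 0.64)]
scene wood_offcut [([0.648, -0.116, 0.042], 0.96)]
scene glue [([0.658, 0.381, 0.068], 0.79)]
side carriage_mid [([0.536, 0.02, 0.064], 0.76)]
side brake_top [([0.531, 0.008, 0.064], 0.65), ([0.738, 0.136, 0.047], 0.52)]
side marked_stop_mid [([0.52, 0.195, 0.052], 0.79)]
side plain_stop_mid [([0.535, -0.145, 0.06], 0.82)]
side rail [([0.548, 0.055, 0.016], 0.7), ([0.366, -0.395, 0.018], 0.32)]
side foam_strip [([0.631, 0.13, 0.051], 0.9)]
side wood_offcut [([0.638, -0.093, 0.038], 0.64)]
side glue [([0.639, 0.41, 0.079], 0.97)]
0.9 [[-0.973  0.23  -0.   ]
 [ 0.23   0.973 -0.   ]
 [ 0.    -0.    -1.   ]]
```

View pics/scene0.png

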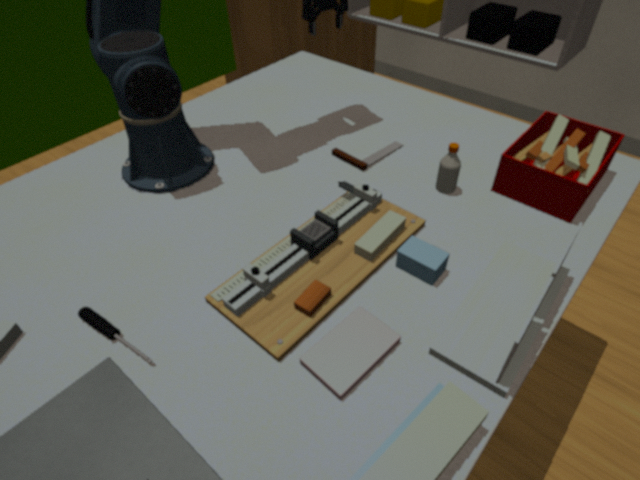

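View pics/side0.png

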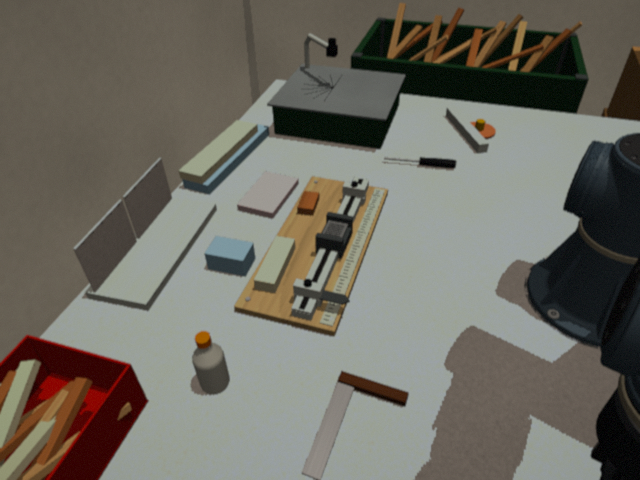

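The marked stop, with its pointer, is at the +y end: scene (365,190), side (320,292). The carriage is near the middle: scene (315,232), side (333,233). Next I'll move above it with the gripper shut and look from close up.

Run:
```python
from bench import manip as m
import cv2,numpy as np
# tool y across the rail (world +-x)
c=np.array([0.542,0.012,0.23])
a=0.04
best=None
for s in (1,-1):
    ry=np.array([np.cos(a),np.sin(a),0])*s; rz=np.array([0,0,-1.]); R=np.c_[np.cross(ry,rz),ry,rz]
    q=m.inverse_kinematics(c,R); print(s,q)
    if q is not None and (best is None or abs(q[5])<abs(best[0][5])): best=(q,R)
np.save("R.npy",best[1])
m.set_gripper(0.0)
m.move_ptp(c,best[1])
cal=m.get_calibration("wrist")
p,d=m.grab_frame("wrist"); cv2.imwrite("pics/w1.png",p[:,:,::-1]); np.savez("w1.npz",p=p,d=d,**{k:np.array(v) for k,v in cal.items()})
for n in ["carriage_mid","brake_top","marked_stop_mid","plain_stop_mid"]:
    print(n,[(np.round(r["at"],3).tolist(),round(r["confidence"],2)) for r in m.look_for("wrist",n)[:3]])
print(m.current_time(),m.current_ee_pos(),m.current_force(),m.current_grip_width(),cal)
```

```text
1 [-6.37412527e-02  3.37849085e-01  1.67361570e+00 -4.44089210e-16
  1.13012787e+00 -1.03741253e-01]
-1 None
carriage_mid [([0.54, 0.013, 0.062], 0.83)]
brake_top [([0.534, 0.012, 0.062], 0.63)]
marked_stop_mid [([0.525, 0.185, 0.053], 0.65)]
plain_stop_mid [([0.547, -0.157, 0.07], 0.69), ([0.565, 0.048, 0.015], 0.38)]
4.2917 [0.54200006 0.01235139 0.23001392] [-0.29422825  0.39723912  0.54318938] -0.004017653427923384 {'camera_matrix': array([[371.64829954,   0.        , 325.73628829],
       [  0.        , 371.64829954, 239.4966953 ],
       [  0.        ,   0.        ,   1.        ]]), 'R': array([[ 9.99153829e-01,  4.11293171e-02, -7.14474990e-05],
       [ 3.95328917e-02, -9.59889701e-01,  2.77576860e-01],
       [ 1.13479650e-02, -2.77344807e-01, -9.60703431e-01]]), 't': array([-0.54231947, -0.04452679,  0.37539505])}
```

View pics/w1.png

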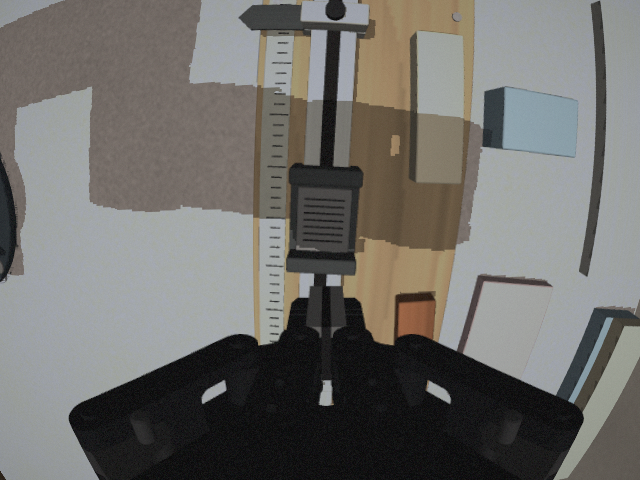

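The wrist view shows the ribbed plate at about (325,217), with cheeks at rows ~175 and ~262. The pointer stop is at (335,17) at the +y end. I'll now convert these to world coordinates using the depth image.

```bash
cat > h.py <<'E'
import numpy as np
def world(u,v,d,K,R,t,z=None):
    x=(u-K[0,2])/K[0,0]; y=(v-K[1,2])/K[1,1]; th=np.hypot(x,y); s=np.tan(th)/max(th,1e-9)
    r=np.array([x*s,y*s,1.])
    C=-R.T@t; w=R.T@r
    return C+w*((z-C[2])/w[2] if z is not None else d)
E
python3 - <<'E'
import numpy as np; from h import world
f=np.load("w1.npz"); K,R,t=f["camera_matrix"],f["R"],f["t"]; D=f["d"]
for n,u,v in [("cheek+ L",295,176),("cheek+ R",357,176),("cheek+ mid",326,176),("cheek- L",292,263),("cheek- mid",322,263),("cheek- R",351,263),("plate",325,215),("plate+",325,196),("plate-",325,243),("stop L",308,20),("stop R",364,20),("rail far",333,60),("rail near",326,160)]:
    print(n,world(u,v,np.median(D[v-1:v+2,u-1:u+2]),K,R,t).round(4))
H=np.array([[world(u,v,D[v,u],K,R,t) for u in (315,325,335)] for v in range(160,280)])
for v in range(160,280,3): print(v,H[v-160,1].round(4),end=" ")
E
```

```text
cheek+ L [0.5161 0.0499 0.0765]
cheek+ R [0.5657 0.052  0.0764]
cheek+ mid [0.5409 0.0509 0.0768]
cheek- L [ 0.5151 -0.0238  0.0766]
cheek- mid [ 0.5406 -0.0227  0.0765]
cheek- R [ 0.5651 -0.0217  0.0767]
plate [0.5415 0.0163 0.0648]
plate+ [0.5408 0.0326 0.0649]
plate- [ 0.5425 -0.0085  0.0648]
stop L [0.521  0.1801 0.0696]
stop R [0.5663 0.1823 0.0702]
rail far [0.5429 0.1512 0.0439]
rail near [0.5405 0.0616 0.0448]
160 [0.5396 0.0616 0.0453] 163 [0.5397 0.0588 0.0438] 166 [0.5398 0.0565 0.0481] 169 [0.5399 0.0564 0.0755] 172 [0.54   0.054  0.0764] 175 [0.5401 0.0517 0.077 ] 178 [0.5402 0.0492 0.0762] 181 [0.5403 0.0466 0.0755] 184 [0.5404 0.0442 0.0753] 187 [0.5406 0.0384 0.0517] 190 [0.5406 0.0379 0.0658] 193 [0.5407 0.0352 0.0647] 196 [0.5408 0.0327 0.0655] 199 [0.5409 0.0303 0.066 ] 202 [0.541  0.0274 0.0643] 205 [0.5411 0.0248 0.064 ] 208 [0.5412 0.0224 0.0651] 211 [0.5413 0.0197 0.0644] 214 [0.5415 0.017  0.0641] 217 [0.5416 0.0147 0.0654] 220 [0.5417 0.0119 0.0647] 223 [0.5418 0.0095 0.0656] 226 [0.5419 0.0068 0.0651] 229 [0.542  0.0043 0.0659] 232 [0.5421 0.0014 0.0649] 235 [ 0.5422 -0.0014  0.0643] 238 [ 0.5423 -0.0039  0.0652] 241 [ 0.5424 -0.0062  0.0663] 244 [ 0.5425 -0.0093  0.0649] 247 [ 0.5426 -0.0122  0.0646] 250 [ 0.5428 -0.0152  0.0637] 253 [ 0.5429 -0.0191  0.06  ] 256 [ 0.5429 -0.0194  0.0677] 259 [ 0.543  -0.0192  0.076 ] 262 [ 0.5431 -0.0217  0.0767] 265 [0.5394 0.0837 0.373 ] 268 [ 0.5433 -0.027   0.077 ] 271 [ 0.5434 -0.0302  0.0758] 274 [ 0.5435 -0.0324  0.0771] 277 [ 0.5441 -0.0484  0.0441]
```

Run:
```python
import numpy as np, cv2; from h import world
f=np.load("w1.npz"); K,R,t=f["camera_matrix"],f["R"],f["t"]; D=f["d"]
P=np.array([[world(u,v,D[v,u],K,R,t) for u in range(220,420)] for v in range(0,290)]).reshape(-1,3)
x,y,z=P.T; near=(abs(x-.54)<.05)
def rows(name,m):
    Q=P[m]; out=[]
    for yy in np.arange(Q[:,1].min(),Q[:,1].max(),.006):
        s=Q[abs(Q[:,1]-yy)<.003]
        if len(s)>15: out.append((yy,s[:,0].min(),s[:,0].max()))
    o=np.array(out); c=(o[:,1]+o[:,2])/2; print(name,np.polyfit(o[:,0],c,1).round(4)); print(np.c_[o,c].round(4)[::3])
rows("rail",near&(abs(z-.0435)<.004)&(y>.065)&(y<.165))
for n,m in [("cheek+",(y>.03)&(y<.08)),("cheek-",(y<.0))]:
    Q=P[near&m&(abs(z-.0765)<.002)]; print(n,len(Q),cv2.minAreaRect((Q[:,:2]*1000).astype(np.float32)))
Q=P[near&(abs(z-.0648)<.0025)&(y>-.016)&(y<.04)]; print("plate",cv2.minAreaRect((Q[:,:2]*1000).astype(np.float32)))
Q=P[(abs(z-.07)<.003)&(y>.14)]; print("stop",Q.min(0),Q.max(0),cv2.minAreaRect((Q[:,:2]*1000).astype(np.float32)))
```

```text
rail [0.0158 0.5395]
[[0.065  0.5208 0.5597 0.5403]
 [0.083  0.5211 0.5606 0.5409]
 [0.101  0.5214 0.5608 0.5411]
 [0.119  0.5214 0.5609 0.5411]
 [0.137  0.5216 0.5619 0.5417]
 [0.155  0.5226 0.5612 0.5419]]
cheek+ 1214 ((540.4907836914062, 49.75190353393555), (14.307910919189453, 60.11149215698242), 89.28536224365234)
cheek- 1045 ((539.359130859375, -25.995380401611328), (14.633042335510254, 59.17093276977539), 89.72671508789062)
plate ((539.9968872070312, 11.881875991821289), (55.54247283935547, 46.267295837402344), 89.47069549560547)
stop [0.51451552 0.17784924 0.06700129] [0.57053027 0.19874579 0.07295864] ((542.5191650390625, 188.30003356933594), (20.7926025390625, 56.04018783569336), 89.87366485595703)
```

Geometry agrees with the given sizes: the carriage is at (0.540, 0.012) and the stop at (0.5425, 0.188), so travel is about 0.121 m along (0.016, 1). Next step is to press the plate.

Run:
```python
from bench import manip as m
import numpy as np
d=np.array([.0158,.99988,0]); rz=np.array([0,0,-1.]); ry=np.array([d[1],-d[0],0]); R=np.c_[np.cross(ry,rz),ry,rz]
np.save("R.npy",R)
p=np.array([.540,.012,0])+.012*d
m.move_ptp(p+[0,0,.090],R)
f0=np.array(m.current_force()); print("free",f0)
m.move_l(p+[0,0,.068],max_speed=.05)
for z in (.064,.0625,.061,.0605):
    m.move_l(p+[0,0,z],max_speed=.02); print(z,np.round(m.current_ee_pos(),4),np.round(np.array(m.current_force())-f0,1))
np.save("f0.npy",f0); print(m.current_time())
```

```text
free [-0.29457004 -1.01178736 -0.63840105]
0.064 [0.5406 0.024  0.0643] [0.6 1.2 4.3]
0.0625 [0.5406 0.024  0.0633] [-2.8  1.2 12.5]
0.061 [0.5406 0.024  0.0618] [-2.4  1.4 12.6]
0.0605 [0.5406 0.024  0.0614] [-2.8  0.1 12.8]
6.6
```

Run:
```python
from bench import manip as m
import numpy as np
d=np.array([.0158,.99988,0]); f0=np.load("f0.npy")
p=np.array([.540,.012,.0596])+.012*d
def st(s): 
    f=np.array(m.current_force())-f0; print(round(s,4),np.round(m.current_ee_pos(),4),f.round(1)); return f
m.move_l(p,max_speed=.02); m.dwell(.2); st(0)
m.move_l(p+.02*d,max_speed=.04); st(.02)
m.move_l(p+.110*d,max_speed=.06); st(.11)
s=.110
while s<.145:
    s+=.002; m.move_l(p+s*d,max_speed=.03); f=st(s)
    if f[1]<-15: break
m.dwell(.2); st(s)
print([(np.round(r["at"],3).tolist(),round(r["confidence"],2)) for c in [m.grab_frame("scene")] for r in m.look_for("scene","carriage_mid")[:2]],m.current_time())
```

```text
0 [0.5406 0.024  0.0605] [-2.8  0.7 13.1]
0.02 [0.5409 0.0442 0.0605] [-3.3  2.4 13.3]
0.11 [0.5421 0.1343 0.0605] [-2.6  2.8 13.3]
0.112 [0.5421 0.1363 0.0605] [-3.6  1.9 13.7]
0.114 [0.5422 0.1383 0.0605] [-3.5  2.2 13.2]
0.116 [0.5422 0.1403 0.0605] [-3.   2.4 13. ]
0.118 [0.5422 0.1423 0.0605] [-3.7  2.  12.7]
0.12 [0.5422 0.1443 0.0605] [-3.7  2.2 13. ]
0.122 [0.5423 0.146  0.0605] [-3.  -1.3 13.3]
0.124 [0.5426 0.1476 0.0605] [-2.9 -3.8 12.4]
0.126 [0.5428 0.1494 0.0606] [-2.2 -5.6 13.1]
0.128 [0.5429 0.1513 0.0606] [-1.2 -5.7 12.8]
0.13 [0.5431 0.153  0.0606] [-0.6 -8.4 12.9]
0.132 [0.543  0.1531 0.0606] [  0.1 -22.5  15.8]
0.132 [0.543  0.1532 0.0606] [ -1.4 -21.9  15.5]
[([0.562, 0.121, 0.061], 0.88), ([0.766, -0.152, 0.022], 0.7)] 12.4
```

The carriage is against the stop: cheek contact came at tip y 0.153, matching the predicted 0.133 for the carriage. Now I'll lift off and check.

Run:
```python
from bench import manip as m
import numpy as np, cv2
from h import world
e=np.array(m.current_ee_pos())
m.move_l([e[0],e[1],.069],max_speed=.03)
m.move_l([e[0],e[1],.12],max_speed=.1); m.move_l([e[0]-.0,.05,.24],max_speed=.15); m.dwell(.2)
c=m.get_calibration("wrist"); p,D=m.grab_frame("wrist"); cv2.imwrite("pics/w2.png",p[:,:,::-1])
K,R,t=c["camera_matrix"],c["R"],c["t"]
P=np.array([[world(u,v,D[v,u],K,R,t) for u in range(200,440)] for v in range(0,300)]).reshape(-1,3)
x,y,z=P.T; n=(abs(x-.542)<.03)
for nm,k in [("cheeks",n&(abs(z-.0765)<.0015)&(y<.172)),("plate",n&(abs(x-.542)<.02)&(y>.11)&(y<.155)),("stop",n&(abs(z-.07)<.002)&(y>.168))]:
    if k.any(): print(nm,np.percentile(P[k],[1,50,99],axis=0).round(4).tolist())
print(m.current_time(),m.current_force())
```

```text
cheeks [[0.5128, 0.0887, 0.075], [0.542, 0.0997, 0.0763], [0.5703, 0.1719, 0.0778]]
plate [[0.5225, 0.1103, 0.0632], [0.5443, 0.1299, 0.0651], [0.5614, 0.1546, 0.3824]]
stop [[0.5147, 0.1798, 0.0685], [0.541, 0.1884, 0.0702], [0.5695, 0.198, 0.0718]]
14.9917 [-0.34639455  0.67283119  0.14190975]
```

View pics/w2.png

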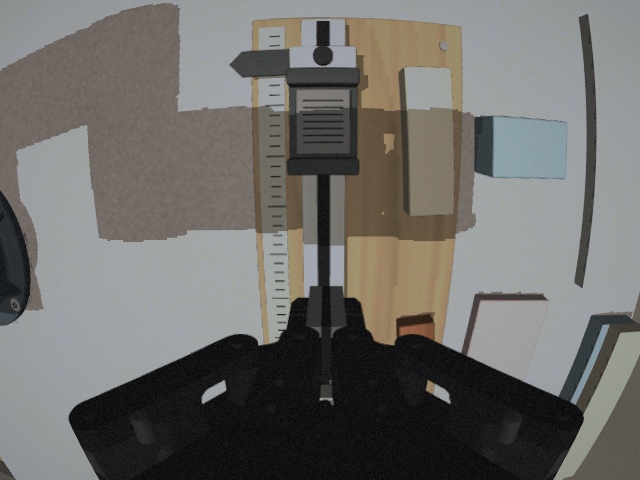

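The carriage at (323,120) touches the pointer stop at (323,60). The plate is up at 65 mm, and the bystanders are undisturbed. Handing in.

```bash
python3 -c "
from bench import manip as m
print(m.sign_off())"
```

```text
the job is handed in; nothing more can be done
None
```

The carriage now rests against the marked stop with its plate up again and the arm clear; I handed the job in at about 15 s of the 38 s allowed, and the judge's verdict was not shown.

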